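# Drive a dowel pin home with the spring pin setter

### The arm

A 7-joint arm with a two-finger parallel gripper is mounted at the origin on the work surface. World frame = base frame: x ahead of the robot, y to its left, z up, the work surface at z = 0. Lengths are in m, angles in rad, forces in N, time in s.
With the tool pointing down it reaches from about 0.4 to 0.9 m from the base axis. Payload 5.5 kg.
Tool frame: the origin (TCP) lies on the centre line of the jaws, within the pads' length; the fingertips stand 22 mm ahead of it and the grasp point (between the pads) lies 3 mm ahead of it (ctrl.tip_extent is the distance from the TCP to the fingertips, in m); z points along the fingers, y is the line along which they close (so a half turn about z gives the same grasp; the last joint's range is limited). The gripper opens to 92 mm and grips with 3 to 60 N. Pads are 19 mm wide; open, the fingers measure 130 mm over their backs; the gripper's body (75 mm by 190 mm) begins 47 mm behind the grasp point.
Start: joints at [1.387, 0.501, -0.427, 1.55, 0.221, 1.138, -0.21], TCP at [0.281, -0.586, 0.249] pointing down, gripper open.
Joint ranges: [-2.88, 2.88], [-0.31, 2.03], [-1.54, 1.56], [0.2, 2.42], [-1.41, 4.55], [0.19, 2.02], [-2.57, 2.57]. Speed limits (rad/s): [2.57, 2.57, 3.14, 3.14, 3.14, 3.14, 3.14].

### API

Orientations are given as a unit quaternion [w, x, y, z].
In Python, from plant import ctrl gives the robot as it stands.
- The arm moves only by the tool drive_tool, never from a script. Its argument "steps" is text: rows parted by semicolons, each of 5 numbers parted by spaces: the shift along the tool's x, y, z in cm, then the turn about the tool's z in degrees, then the closure, from -1 (fully open) to 1 (shut). In form: dx dy dz yaw hand; .... A call has 1 to 10 rows; each row shifts and turns the commanded pose from where the row before left it, along the tool's axes as they then stand; what a row does not reach is not made up. A row lasts 1/10 s, in which the tool goes at most 50 mm and 8.59 degrees, less where a joint would pass 70% of its speed; a pose out of reach is approached as far as the arm can. A call with a gripper value outside its range is refused whole. The fingers move at their own pace and stop on an object; "newtons" is the grip in N (left out, the last holds). Time passes only in rows, so rows that do not move let the fingers close. It gives the time, the measured TCP pose, the force, the opening and the grip force at its end, in the units of the state.
- ctrl.get_state(): the state, without advancing time (a new reading comes with each control period).
- ctrl.get_image(name): name is "scene" or "top" or "wrist"; returns the picture (384x512x3 uint8, red, green, blue); there is no depth.
- ctrl.camera_params(name): a dict with "fx", "fy", "cx", "cy" (pixels), "xyz" and "attitude" of the camera in the world; the wrist camera has in their place "hand_eye" (4x4, takes a point from camera to tool coordinates, whose origin is the TCP and whose axes are the flange's). Camera axes: x right, y up, looking along -z (the intrinsics and any distortion apply to the point x, -y, -z); pixel columns grow to the right and rows downward; lengths in m; the calibration is good to about 2 mm. A picture is of the moment at which its call begins: read the wrist's pose just before it. camera_params takes no time and is no camera call.
- ctrl.close_job(): hands the job in; it is judged then, once.
The state is a dict: "t": time; "q": joint angles; "dq": joint speeds; "joint_efforts": joint torques, N m; "ee_pos": TCP position; "tool_rot": TCP orientation; "wrist_force": force on the tool from outside, world axes, zero at the start; "torque": the same for the moment, N m; "width": opening from 0.0 (shut) to 1.0 (fully open); "gripper_force": force on a finger pad.
Only numpy, scipy, OpenCV 4.12 (cv2) and the standard library are available. Lean on these libraries where they do the work, as an engineer would, in place of code of your own. Each camera call takes 0.05 s, during which the arm holds its last target. There are 200 camera calls.

### The job

Drive the dowel pin fully home into the grey printed part with the spring pin setter, in one shot: draw the crossbar handle back until the latch inside the housing catches and holds it, let go of the handle, then press the black trip button to fire. Feel for the catch, do not strain the rubber buffer just behind it, do not lean on the button with more than 25 N, keep off the handle once it has fired and off the pin throughout, and leave the other things on the bench where they are.

Things in the scene. Friction and masses are not known exactly. Their poses are not given: they have to be found in the camera images.
- setter: spring pin setter, fixed, on a 340 x 110 mm base plate 12 mm thick. Origin on the bench under the machine; x is the striker's axis, from housing to pin; z up. In its frame: aluminium carriage x 25 to 45 mm at the start, 44 wide, top 55; striker nose from it to the pin head at x 95; grey printed part's face at x 103; steel anvil behind it to x 155, top 74 mm.
- handle (a point): middle of the crossbar handle: black bar 12 mm thick, 72 mm long, across the striker's axis (along the setter's y), 100 mm above the bench, on a steel riser 8 mm thin along x and 14 mm wide, on the carriage. At the start at setter x 35 mm, y 0. Drawn level along the setter's -x, over the housing's end. Axes as the setter's.
- striker (a joint): draw of the striker (m): 0 at the start, nose resting on the undriven pin; grows as the handle is drawn to the setter's -x; -0.008 with the pin home. A spring pulls it towards the pin with 7 N at 0 and 1.3 N more per 10 mm. Eased forward, a caught handle goes slack; if not caught it keeps pulling. Let go uncaught, it shoots forward and spoils the shot.
- housing_top (a point): centre of the grey latch housing's top, setter x -115 mm, 70 mm high; housing x -175 to -55, 60 mm wide. Inside, a sear catches the striker at a draw of 29 to 69 mm, set anew each time. From 18 mm before, its ramp adds up to 3-7 N over 10 mm; this falls away in the last 8 mm; then the catch. 2 mm past it a rubber buffer begins (4 N per mm; bears 8 N).
- trip_top (a point): centre of the flat top of the trip button, a black round button 30 mm in diameter on top of the housing, at setter x -140 mm, y 0, 86 mm above the bench. Pressed straight down it travels 11 mm; with the striker cocked it fires after about 7.5 mm at about 7 to 11 N, and springs back when let go.
- pin_head (a point): centre of the steel dowel pin's head face, 10 mm in diameter, standing 8 mm proud of the printed part at the start, 40 mm above the bench; it goes in along the setter's +x.
- pin (a joint): how far the pin has been driven (m): 0 at the start, 0.008 flush with the printed part. It sits too tight (28 N) for the spring alone; only the blow drives it.
- resin_a: black resin bottle, 56 mm diameter, 150 mm tall; origin under its centre; a bystander, to be left alone
- resin_b: second black resin bottle, same size; a bystander, to be left alone
- scraper: flat scraper 200 mm long lying on the bench; a bystander, to be left alone
- caliper: caliper 190 mm long lying on the bench; a bystander, to be left alone
- bracket: grey printed bracket lying loose, 50 x 50 x 52 mm; a bystander, to be left alone
- pin_cup: white cup, 64 mm wide, 45 mm tall; a bystander, to be left alone
- mouse: black computer mouse, 66 mm wide, on a round mat; a bystander, to be left alone

How it is judged:
On the way, in this order (a step that is already met when the one before it is completed fails the run):
1. the striker is drawn and held by the latch, the hand off it, the pin not yet driven (value of joint striker above 0.024 m and value of joint pin below 0.0015 m and not (contact force between any of the fingers, the arm and striker above 0.5 N)), for 0.4 s.
2. the shot has driven the pin home (value of joint pin above 0.0065 m and value of joint striker below -0.005 m and velocity of joint striker between -0.02 and 0.02 m/s), for 0.2 s.
At the end, for the whole second after the job is handed in: the pin is driven flush with the printed part (at least 6.5 of its 8 mm), and the striker rests forward against it (draw below -5 mm), still (below 0.02 m/s) (all of step 2); the robot touches nothing.
It fails at once if the rubber buffer behind the catch is loaded with more than 8 N (contact force between striker_c0 and buffer_c0 above 8 N).
It fails at once if the trip button is pressed with more than 25 N (contact force between any of the fingers, the arm and trip above 25 N).
It fails at once if the handle or striker is touched while or after the pin is driven (value of joint pin above 0.002 m and contact force between any of the fingers, the arm and striker above 0.5 N).
It fails at once if the robot touches the pin (contact force between any of the fingers, the arm and pin above 0.5 N).
It fails at once if a bystander is shifted by more than 20 mm (distance of any of resin_a, resin_b, scraper, caliper, bracket, pin_cup, mouse from where it was at the start of the episode above 0.02 m).
It also fails if it takes over 69 s, if anything falls off the work surface, if the arm or the gripper's body presses on something with over 40 N, if the wrist force passes 120 N, or if a joint passes its speed limit or range.

## Working session

There is one attempt and no reset: what is moved stays moved. The work goes in short steps, Python scripts to look and compute and a tool call to move; the robot and the scene stay as the last step left them, time stands still between calls to the robot, and variables do not carry over. Pictures are saved under pics/ and viewed, at most 10 in all, crops included, and the job is handed in when it is done.

Besides the shell and the picture viewer there is one more tool, called after "Request:" by a JSON object that holds its "fn" and its "kwargs". drive_tool: Moves the arm, as the interface text tells. Its arguments: {"type":"object","properties":{"steps":{"type":"string"},"newtons":{"type":"number"}},"required":["steps"]}

```bash
mkdir -p pics; python3 - <<'E'
from plant import ctrl
import cv2
for n in("scene","top"):
    cv2.imwrite(f"pics/{n}0.png",ctrl.get_image(n)[:,:,::-1]); print(n,ctrl.camera_params(n))
print(ctrl.camera_params("wrist")); s=ctrl.get_state(); print(s)
E
```

```text
scene {'fx': 406.86404320237176, 'fy': 406.86404320237176, 'cx': 255.04421864768085, 'cy': 187.28922354727914, 'xyz': array([1.23559486, 0.63305897, 0.7060569 ]), 'attitude': array([0.33436778, 0.1664722 , 0.44184842, 0.81563176])}
top {'fx': 452.23076883000675, 'fy': 452.23076883000675, 'cx': 254.68053091528864, 'cy': 191.19103836482196, 'xyz': array([ 0.39555873, -0.02941541,  1.22480242]), 'attitude': array([-0.67100623, -0.06930564,  0.07561036,  0.73432312])}
{'fx': 316.0768596710897, 'fy': 316.0768596710897, 'cx': 255.47099093686424, 'cy': 192.72842620239393, 'hand_eye': array([[ 6.32615249e-05,  9.64276752e-01,  2.64896850e-01,
         7.10162443e-02],
       [ 9.99999956e-01,  1.57186922e-05, -2.96034822e-04,
        -6.42225217e-04],
       [-2.89623328e-04,  2.64896857e-01, -9.64276709e-01,
        -1.36181915e-01],
       [ 0.00000000e+00,  0.00000000e+00,  0.00000000e+00,
         1.00000000e+00]])}
{'t': 0.1, 'q': array([ 1.3872158 ,  0.50176382, -0.4268164 ,  1.55133765,  0.22079374,
        1.13831721, -0.2102755 ]), 'dq': array([ 0.00087416, -0.00090544, -0.0015027 , -0.0019489 , -0.0019045 ,
       -0.00235456, -0.00061195]), 'joint_efforts': array([-1.03629834e-02, -5.67876256e+01, -5.83847299e+00, -2.79917765e+01,
       -6.91074086e-02,  2.41428777e-02,  6.08546702e-05]), 'ee_pos': array([ 0.28055325, -0.58567377,  0.24777998]), 'tool_rot': array([-8.71577585e-04,  9.75143134e-01,  2.21574101e-01, -1.61783222e-04]), 'wrist_force': array([-1.32393135, -0.32833822, -0.43693349]), 'torque': array([-0.01365262, -0.01928449, -0.0128183 ]), 'gripper_force': 0.0, 'width': 1.0005368913582593}
```

View pics/top0.png

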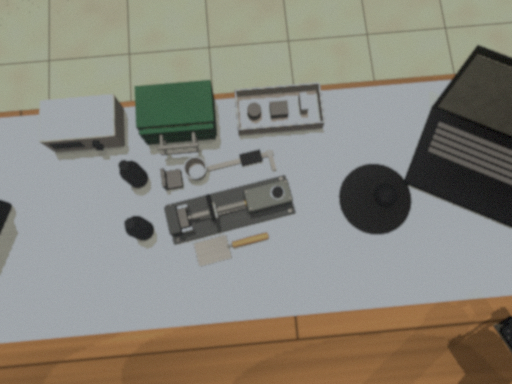

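View pics/scene0.png

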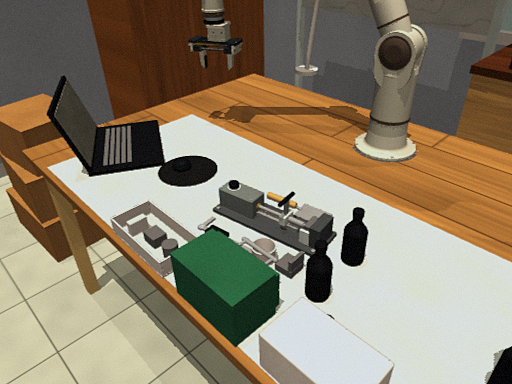

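The top view shows the setter. The trip button is near (277,192), the anvil near (181,218) and the crossbar near (212,208). I'll zoom in for exact pixels.

```bash
python3 - <<'E'
import cv2,numpy as np
a=cv2.imread("pics/top0.png")[165:255,155:305]; b=cv2.imread("pics/scene0.png")[170:260,205:345]
A=cv2.resize(a,None,fx=5,fy=5,interpolation=cv2.INTER_CUBIC)
cv2.imwrite("pics/topc.png",A); cv2.imwrite("pics/scenec.png",cv2.resize(b,None,fx=5,fy=5,interpolation=cv2.INTER_CUBIC))
E
```

```text
(no output)
```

View pics/topc.png

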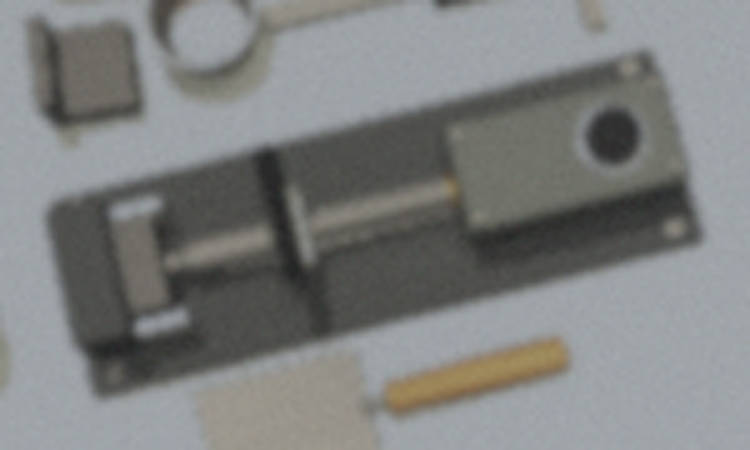

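View pics/scenec.png

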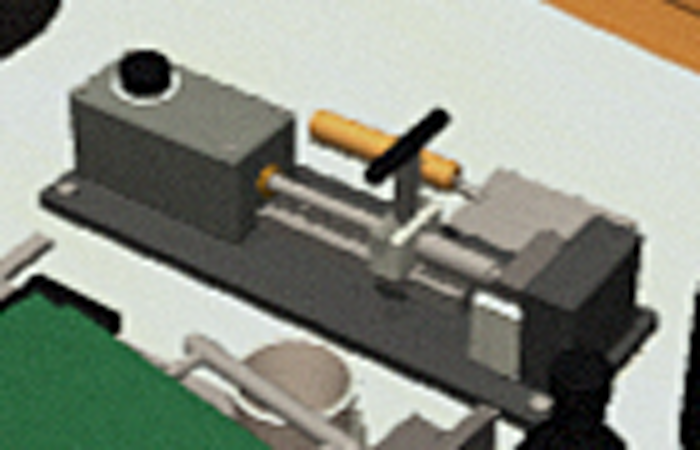

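In the top crop the bar runs from (268,152) to (320,328) and the button is at (612,136). In the scene crop the bar runs from (370,175) to (446,116) and the button top is near (145,62). I'll cast rays through these.

```bash
cat > h.py <<'E'
import numpy as np
from scipy.spatial.transform import Rotation as R
from plant import ctrl
def quat(q): return R.from_quat(np.roll(q,-1))
def ray(name,px,s=None):
    p=ctrl.camera_params(name); d=np.array([(px[0]-p['cx'])/p['fx'],-(px[1]-p['cy'])/p['fy'],-1.])
    if name=="wrist":
        H=p['hand_eye']; r=quat(s['tool_rot']); return s['ee_pos']+r.apply(H[:3,3]), r.apply(H[:3,:3]@d)
    return np.array(p['xyz']), quat(p['attitude']).apply(d)
def onz(name,px,z,s=None):
    o,d=ray(name,px,s); return o+d*(z-o[2])/d[2]
def tri(r1,r2):
    (o1,d1),(o2,d2)=r1,r2
    t=np.linalg.lstsq(np.c_[d1,-d2],o2-o1,rcond=None)[0]
    a,b=o1+t[0]*d1,o2+t[1]*d2; return (a+b)/2,np.linalg.norm(a-b)
E
python3 - <<'E'
from h import *
T=lambda x,y:((x+.5)/5-.5+155,(y+.5)/5-.5+165)
S=lambda x,y:((x+.5)/5-.5+205,(y+.5)/5-.5+170)
np.set_printoptions(precision=4,suppress=True)
e1=onz("top",T(268,152),.1);e2=onz("top",T(320,328),.1);b=onz("top",T(612,136),.086)
h=(e1+e2)/2
print("bar",e1,e2,np.linalg.norm(e1-e2),"h",h,"button",b,"dist (175)",np.linalg.norm((h-b)[:2]))
v=(h-b)[:2];print("yaw axis",np.degrees(np.arctan2(v[1],v[0])),"bar yaw",np.degrees(np.arctan2(*(e2-e1)[1::-1])))
print("scene z-plane: bar",onz("scene",S(408,146),.106),"btn",onz("scene",S(145,62),.086))
print("tri bar",tri(ray("top",T(294,240)),ray("scene",S(408,146))),"tri btn",tri(ray("top",T(612,136)),ray("scene",S(145,62))))
c=[onz("top",T(*p),.012) for p in[(52,205),(98,398),(700,240),(648,52)]]
print("plate",c,[np.linalg.norm(c[i]-c[(i+1)%4]) for i in range(4)], sum(c)/4)
s=ctrl.get_state();print(quat(s['tool_rot']).as_matrix())
E
```

```text
bar [0.6299 0.0682 0.1   ] [0.5381 0.0485 0.1   ] 0.09381271980997771 h [0.584  0.0583 0.1   ] button [ 0.6252 -0.1074  0.086 ] dist (175) 0.17079317773253821
yaw axis 103.97176636592924 bar yaw -167.89633874144988
scene z-plane: bar [0.6029 0.0682 0.106 ] btn [ 0.6245 -0.1116  0.086 ]
tri bar (array([0.5866, 0.057 , 0.0919]), np.float64(0.00499173943853091)) tri btn (array([ 0.6257, -0.1082,  0.0879]), np.float64(0.0024610580128665493))
plate [array([0.6294, 0.1949, 0.012 ]), array([0.5225, 0.1756, 0.012 ]), array([ 0.5785, -0.1543,  0.012 ]), array([ 0.6855, -0.137 ,  0.012 ])] [np.float64(0.10865017136318707), np.float64(0.33461157441219946), np.float64(0.10834214611858715), np.float64(0.33663204764711285)] [0.604  0.0198 0.012 ]
[[ 0.9018  0.4321 -0.0007]
 [ 0.4321 -0.9018  0.0016]
 [ 0.0001 -0.0018 -1.    ]]
```

Request:
{"fn": "drive_tool", "kwargs": {"steps": "0 0 0 8 0; 0 0 0 8 0; 2.6 -3.7 0 0 0; 2.6 -3.7 0 0 0; 2.6 -3.7 0 0 0; 2.6 -3.7 0 0 0; 2.6 -3.7 0 0 0; 2.6 -3.7 0 0 0; 2.6 -3.7 0 0 0; 2.6 -3.7 0 0 0"}}

```text
t: 1.1
ee_pos: [0.4368, -0.2578, 0.2486]
tool_rot: [0.0, 0.997, 0.084, -0.0]
wrist_force: [0.5, -0.4, -0.2]
width: 0.502
gripper_force: 0.0
```

Request:
{"fn": "drive_tool", "kwargs": {"steps": "2.6 -3.7 0 0 0; 2.6 -3.7 0 0 0; 2.6 -3.7 0 0 0; 2.6 -3.7 0 0 0; 2.6 -3.7 0 0 0; 2.6 -3.7 0 0 0; 2.6 -3.7 0 0 0; 2.6 -3.7 0 0 0; 0 0 0 0 0; 0 0 0 0 0"}}

```text
t: 2.1
ee_pos: [0.5919, 0.0686, 0.2481]
tool_rot: [-0.0, 0.996, 0.085, -0.001]
wrist_force: [-0.5, -0.8, -0.6]
width: 0.502
gripper_force: 0.0
```

```bash
python3 - <<'E'
from h import *
import cv2
s=ctrl.get_state(); im=ctrl.get_image("wrist"); print(s['t'],s['ee_pos'],quat(s['tool_rot']).as_matrix(),s['width'],s['wrist_force'])
cv2.imwrite("pics/w1.png",im[:,:,::-1])
E
```

```text
2.1 [0.5919125  0.06863116 0.24808209] [[ 9.85427214e-01  1.70092515e-01 -1.32001404e-03]
 [ 1.70093328e-01 -9.85427815e-01  5.29468184e-04]
 [-1.21071998e-03 -7.46277939e-04 -9.99998989e-01]] 0.5023642738182854 [-0.46132533 -0.76109241 -0.59453628]
```

View pics/w1.png

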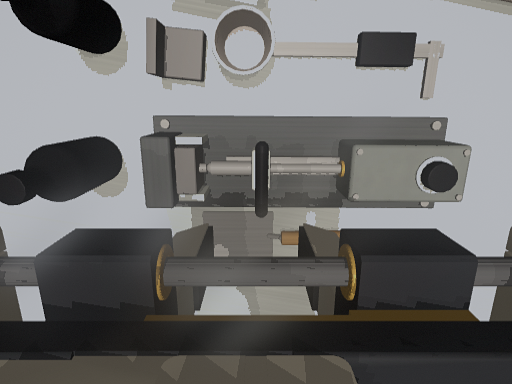

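The wrist view shows the plate edges level in the image, so the yaw is right. The bar runs from (262,142) to (262,216) and the button top is near (439,176).

```bash
python3 - <<'E'
from h import *
import cv2
s=ctrl.get_state(); M=quat(s['tool_rot']).as_matrix()
im=cv2.imread("pics/w1.png")
def cen(x0,x1,y0,y1,t):
    m=im[y0:y1,x0:x1].max(2)<t; y,x=np.nonzero(m); return (x.min()+x0,x.max()+x0,y.min()+y0,y.max()+y0,m.sum())
print(cen(252,274,135,222,45),cen(410,470,150,200,45))
e=[onz("wrist",p,.1,s) for p in[(262,142),(262,216)]];h=(e[0]+e[1])/2;b=onz("wrist",(439,176),.086,s)
print(e,np.linalg.norm(e[0]-e[1]),"h",h,"b",b,np.linalg.norm((h-b)[:2]))
v=(h-b)[:2];print(np.degrees(np.arctan2(v[1],v[0])),"tool-frame bar",M.T@(h-s['ee_pos']),"btn",M.T@(b-s['ee_pos']))
for p in[(155,117),(445,117)]: print(onz("wrist",p,.012,s))
E
```

```text
(np.int64(255), np.int64(267), np.int64(142), np.int64(210), np.int64(544)) (np.int64(421), np.int64(455), np.int64(162), np.int64(191), np.int64(229))
[array([0.63169143, 0.06788601, 0.1       ]), array([0.56277463, 0.05578707, 0.1       ])] 0.06997078077504607 h [0.59723303 0.06183654 0.1       ] b [ 0.62669914 -0.1066759   0.086     ] 0.1710692696016914
99.91846978460967 tool-frame bar [0.00480348 0.00554029 0.14799736] btn [0.0056625  0.17660195 0.16206387]
[0.62988899 0.19010147 0.012     ]
[ 0.68553025 -0.13747332  0.012     ]
```

Request:
{"fn": "drive_tool", "kwargs": {"steps": "0.5 0.4 0 0 0; 0 0 3 0 0; 0 0 3 0 0; 0 0 3 0 0; 0 0 2 0 0; 0 0 2 0 0.2; 0 0 1.5 0 0.3; 0 0 0 0 0.4; 0 0 0 0 0.4; 0 0 0 0 0.4", "newtons": 40}}

```text
t: 3.15
ee_pos: [0.5989, 0.0636, 0.105]
tool_rot: [0.0, 0.997, 0.083, 0.001]
wrist_force: [-0.1, -0.1, -0.3]
width: 0.301
gripper_force: 0.0
```

```bash
python3 - <<'E'
from h import *
import cv2
s=ctrl.get_state(); im=ctrl.get_image("wrist"); print(s['ee_pos'],s['width'])
cv2.imwrite("pics/w2.png",im[:,:,::-1])
E
```

```text
[0.59891962 0.06362011 0.10497328] 0.3012425779300136
```

View pics/w2.png

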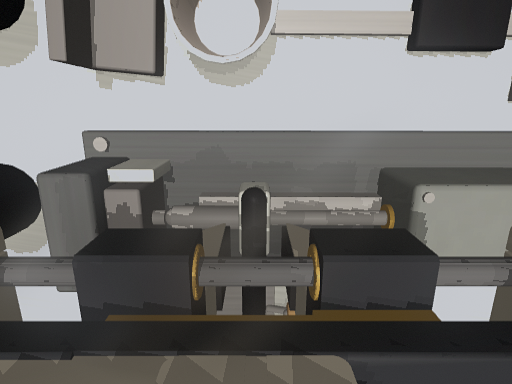

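The bar is centred between the fingers, at column 254 with the fingers at 225 and 285. I'll shift 2 mm in the draw direction so that closing pulls the bar back and never pushes it forward, then grip.

Request:
{"fn": "drive_tool", "kwargs": {"steps": "0 0.2 0 0 0.4; 0 0 0 0 0.6; 0 0 0 0 0.8; 0 0 0 0 1; 0 0 0 0 1; 0 0 0 0 1", "newtons": 40}}

```text
t: 3.8
ee_pos: [0.5981, 0.0641, 0.1042]
tool_rot: [-0.001, 0.996, 0.085, 0.0]
wrist_force: [-2.4, 5.1, 2.4]
width: 0.115
gripper_force: 40.0
```

Request:
{"fn": "drive_tool", "kwargs": {"steps": "0 0.5 0 0 1; 0 0.5 0 0 1; 0 0 0 0 1; 0 0 0 0 1"}}

```text
t: 4.2
ee_pos: [0.5996, 0.0553, 0.1042]
tool_rot: [-0.002, 0.996, 0.085, 0.0]
wrist_force: [-0.8, 7.7, 2.0]
width: 0.121
gripper_force: 40.0
```

Request:
{"fn": "drive_tool", "kwargs": {"steps": "0 0.2 0 0 1; 0 0 0 0 1; 0 0 0 0 1"}}

```text
t: 4.5
ee_pos: [0.5999, 0.0537, 0.1041]
tool_rot: [-0.002, 0.996, 0.085, 0.0]
wrist_force: [-1.9, 7.8, 2.2]
width: 0.117
gripper_force: 40.0
```

Request:
{"fn": "drive_tool", "kwargs": {"steps": "0 0.3 0 0 1; 0 0 0 0 1; 0 0 0 0 1"}}

```text
t: 4.8
ee_pos: [0.6004, 0.0509, 0.1042]
tool_rot: [-0.002, 0.996, 0.085, 0.0]
wrist_force: [-1.7, 9.2, 2.4]
width: 0.117
gripper_force: 40.0
```

Request:
{"fn": "drive_tool", "kwargs": {"steps": "0 0.3 0 0 1; 0 0 0 0 1; 0 0 0 0 1"}}

```text
t: 5.1
ee_pos: [0.6008, 0.0481, 0.1041]
tool_rot: [-0.002, 0.996, 0.085, 0.0]
wrist_force: [-1.5, 8.8, 2.3]
width: 0.123
gripper_force: 40.0
```

Request:
{"fn": "drive_tool", "kwargs": {"steps": "0 0.3 0 0 1; 0 0 0 0 1; 0 0 0 0 1"}}

```text
t: 5.4
ee_pos: [0.6013, 0.0454, 0.1042]
tool_rot: [-0.002, 0.996, 0.085, 0.0]
wrist_force: [-3.0, 9.5, 1.8]
width: 0.119
gripper_force: 40.0
```

Request:
{"fn": "drive_tool", "kwargs": {"steps": "0 0.3 0 0 1; 0 0 0 0 1; 0 0 0 0 1"}}

```text
t: 5.7
ee_pos: [0.6017, 0.0426, 0.1042]
tool_rot: [-0.002, 0.996, 0.085, 0.0]
wrist_force: [-1.8, 9.7, 2.9]
width: 0.119
gripper_force: 40.0
```

Request:
{"fn": "drive_tool", "kwargs": {"steps": "0 0.3 0 0 1; 0 0 0 0 1; 0 0 0 0 1"}}

```text
t: 6.0
ee_pos: [0.6022, 0.0399, 0.1042]
tool_rot: [-0.002, 0.996, 0.085, 0.0]
wrist_force: [-2.6, 9.6, 2.6]
width: 0.12
gripper_force: 40.0
```

Request:
{"fn": "drive_tool", "kwargs": {"steps": "0 0.2 0 0 1; 0 0 0 0 1; 0 0 0 0 1"}}

```text
t: 6.3
ee_pos: [0.6025, 0.0381, 0.1042]
tool_rot: [-0.003, 0.996, 0.085, 0.0]
wrist_force: [-2.1, 10.0, 3.0]
width: 0.113
gripper_force: 40.0
```

Request:
{"fn": "drive_tool", "kwargs": {"steps": "0 0.3 0 0 1; 0 0 0 0 1; 0 0 0 0 1"}}

```text
t: 6.6
ee_pos: [0.6029, 0.0357, 0.1042]
tool_rot: [-0.003, 0.996, 0.086, 0.0]
wrist_force: [-3.0, 10.5, 2.7]
width: 0.119
gripper_force: 40.0
```

Request:
{"fn": "drive_tool", "kwargs": {"steps": "0 0.3 0 0 1; 0 0 0 0 1; 0 0 0 0 1"}}

```text
t: 6.9
ee_pos: [0.6031, 0.0343, 0.1041]
tool_rot: [-0.004, 0.996, 0.086, -0.0]
wrist_force: [-3.8, 12.9, 3.2]
width: 0.115
gripper_force: 40.0
```

Request:
{"fn": "drive_tool", "kwargs": {"steps": "0 0.3 0 0 1; 0 0 0 0 1; 0 0 0 0 1"}}

```text
t: 7.2
ee_pos: [0.6035, 0.0321, 0.1041]
tool_rot: [-0.004, 0.996, 0.086, -0.0]
wrist_force: [-3.3, 14.2, 3.5]
width: 0.118
gripper_force: 40.0
```

Request:
{"fn": "drive_tool", "kwargs": {"steps": "0 0.3 0 0 1; 0 0 0 0 1; 0 0 0 0 1"}}

```text
t: 7.5
ee_pos: [0.6038, 0.0298, 0.1042]
tool_rot: [-0.004, 0.996, 0.087, -0.0]
wrist_force: [-4.3, 15.7, 3.2]
width: 0.12
gripper_force: 40.0
```

Request:
{"fn": "drive_tool", "kwargs": {"steps": "0 0.2 0 0 1; 0 0 0 0 1; 0 0 0 0 1"}}

```text
t: 7.8
ee_pos: [0.6041, 0.0284, 0.1042]
tool_rot: [-0.005, 0.996, 0.087, -0.0]
wrist_force: [-3.6, 16.5, 3.8]
width: 0.114
gripper_force: 40.0
```

Request:
{"fn": "drive_tool", "kwargs": {"steps": "0 0.2 0 0 1; 0 0 0 0 1; 0 0 0 0 1"}}

```text
t: 8.1
ee_pos: [0.6043, 0.0269, 0.1042]
tool_rot: [-0.005, 0.996, 0.087, -0.0]
wrist_force: [-4.6, 18.0, 3.0]
width: 0.116
gripper_force: 40.0
```

Request:
{"fn": "drive_tool", "kwargs": {"steps": "0 0.1 0 0 1; 0 0 0 0 1; 0 0 0 0 1"}}

```text
t: 8.4
ee_pos: [0.6048, 0.0245, 0.1042]
tool_rot: [-0.004, 0.996, 0.087, -0.0]
wrist_force: [-3.7, 14.4, 3.5]
width: 0.117
gripper_force: 40.0
```

Request:
{"fn": "drive_tool", "kwargs": {"steps": "0 0.1 0 0 1; 0 0 0 0 1; 0 0 0 0 1"}}

```text
t: 8.7
ee_pos: [0.605, 0.0231, 0.1042]
tool_rot: [-0.004, 0.996, 0.086, -0.0]
wrist_force: [-3.6, 14.3, 3.0]
width: 0.119
gripper_force: 40.0
```

Request:
{"fn": "drive_tool", "kwargs": {"steps": "0 0.1 0 0 1; 0 0 0 0 1; 0 0 0 0 1"}}

```text
t: 9.0
ee_pos: [0.6052, 0.022, 0.1042]
tool_rot: [-0.004, 0.996, 0.086, -0.0]
wrist_force: [-3.7, 14.8, 3.5]
width: 0.118
gripper_force: 40.0
```

Request:
{"fn": "drive_tool", "kwargs": {"steps": "0 0.1 0 0 1; 0 0 0 0 1; 0 0 0 0 1"}}

```text
t: 9.3
ee_pos: [0.6054, 0.0204, 0.1042]
tool_rot: [-0.004, 0.996, 0.086, -0.0]
wrist_force: [-3.1, 13.1, 3.2]
width: 0.117
gripper_force: 40.0
```

Request:
{"fn": "drive_tool", "kwargs": {"steps": "0 0.1 0 0 1; 0 0 0 0 1; 0 0 0 0 1"}}

```text
t: 9.6
ee_pos: [0.6058, 0.0185, 0.1042]
tool_rot: [-0.003, 0.996, 0.086, -0.0]
wrist_force: [-3.9, 11.3, 2.5]
width: 0.118
gripper_force: 40.0
```

Request:
{"fn": "drive_tool", "kwargs": {"steps": "0 0.05 0 0 1; 0 0 0 0 1; 0 0 0 0 1"}}

```text
t: 9.9
ee_pos: [0.6058, 0.0181, 0.1042]
tool_rot: [-0.003, 0.996, 0.086, -0.0]
wrist_force: [-3.6, 11.4, 3.0]
width: 0.117
gripper_force: 40.0
```

Request:
{"fn": "drive_tool", "kwargs": {"steps": "0 -0.1 0 0 1; 0 -0.1 0 0 1; 0 0 0 0 1; 0 0 0 0 1"}}

```text
t: 10.3
ee_pos: [0.6058, 0.0182, 0.1041]
tool_rot: [-0.002, 0.996, 0.085, -0.0]
wrist_force: [-3.0, 7.9, 3.7]
width: 0.117
gripper_force: 40.0
```

The tool position held while I eased the command forward and the force fell, so the handle looks caught. I'll keep easing until it goes slack.

Request:
{"fn": "drive_tool", "kwargs": {"steps": "0 -0.1 0 0 1; 0 -0.1 0 0 1; 0 0 0 0 1; 0 0 0 0 1"}}

```text
t: 10.7
ee_pos: [0.6058, 0.0183, 0.1041]
tool_rot: [-0.001, 0.996, 0.085, 0.0]
wrist_force: [-2.1, 6.2, 4.3]
width: 0.115
gripper_force: 40.0
```

Request:
{"fn": "drive_tool", "kwargs": {"steps": "0 -0.1 0 0 1; 0 -0.1 0 0 1; 0 0 0 0 1; 0 0 0 0 1"}}

```text
t: 11.1
ee_pos: [0.6057, 0.0184, 0.1041]
tool_rot: [-0.0, 0.996, 0.084, 0.0]
wrist_force: [-2.8, 3.9, 5.5]
width: 0.118
gripper_force: 40.0
```

The position is fixed and the force is still falling, so it is caught. I'll ease off the rest, open and lift.

Request:
{"fn": "drive_tool", "kwargs": {"steps": "0 -0.1 0 0 1; 0 -0.1 0 0 1; 0 -0.1 0 0 1; 0 0 0 0 1; 0 0 0 0 1"}}

```text
t: 11.6
ee_pos: [0.6057, 0.0186, 0.1041]
tool_rot: [0.001, 0.997, 0.083, 0.0]
wrist_force: [-1.6, -0.8, 6.0]
width: 0.123
gripper_force: 40.0
```

Request:
{"fn": "drive_tool", "kwargs": {"steps": "0 0 0 0 0.4; 0 0 0 0 0.2; 0 0 0 0 0.2; 0 0 0 0 0.2; 0 0 -1.5 0 0.2; 0 0 -3 0 0.2; 0 0 -3 0 0.2; 0 0 -3 0 0.2; 0 0 -3 0 0.2; 0 0 0 0 0.2"}}

```text
t: 12.6
ee_pos: [0.6081, 0.0218, 0.2448]
tool_rot: [0.0, 0.996, 0.084, 0.005]
wrist_force: [0.0, -0.0, 0.8]
width: 0.402
gripper_force: 0.0
```

```bash
python3 - <<'E'
from h import *
import cv2
s=ctrl.get_state(); im=ctrl.get_image("wrist"); print(s['ee_pos'],s['width'],s['wrist_force'])
cv2.imwrite("pics/w3.png",im[:,:,::-1])
E
```

```text
[0.6081343  0.02181875 0.2447809 ] 0.40214230128641854 [ 0.03452518 -0.00739897  0.79361846]
```

View pics/w3.png

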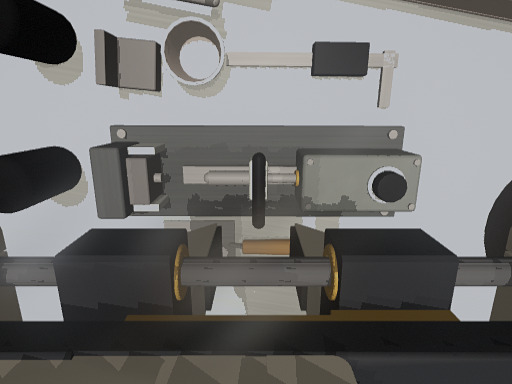

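The striker is cocked, with the nose drawn back from the pin and the bar at column 259. The button top is near (389,186).

```bash
python3 - <<'E'
from h import *
s=ctrl.get_state(); M=quat(s['tool_rot']).as_matrix()
b=onz("wrist",(389.5,185.5),.086,s); print(s['ee_pos'],M[:,2],b,M.T@(b-s['ee_pos']), M.T@(np.array([.6257,-.107,.086])-s['ee_pos']),ctrl.tip_extent)
E
```

```text
[0.60689336 0.02138933 0.24237004] [ 5.94498468e-03 -2.27918820e-04 -9.99982302e-01] [ 0.62675535 -0.10471865  0.086     ] [-0.00238933  0.12746349  0.15651409] [-0.00381086  0.12953654  0.15650834] 0.022
```

Request:
{"fn": "drive_tool", "kwargs": {"steps": "-0.3 3 0 0 1; 0 3.5 0 0 1; 0 3.5 0 0 1; 0 2.9 0 0 1; 0 0 0 0 1; 0 0 3 0 1; 0 0 3 0 1; 0 0 3 0 1; 0 0 2 0 1; 0 0 0 0 1", "newtons": 20}}

```text
t: 13.65
ee_pos: [0.6205, -0.1056, 0.1249]
tool_rot: [-0.001, 0.996, 0.084, -0.004]
wrist_force: [-0.3, -0.0, -0.4]
width: 0.008
gripper_force: 0.0
```

```bash
python3 - <<'E'
from h import *
import cv2
s=ctrl.get_state(); print(s['ee_pos'],s['width'],s['wrist_force'],quat(s['tool_rot']).as_matrix()[:,2])
a=ctrl.get_image("wrist"); b=cv2.resize(ctrl.get_image("scene")[150:270,200:345],None,fx=2,fy=2)
c=np.zeros((384,290+500,3),np.uint8); c[:240,500:]=b; c[:,:500]=a[:,6:506]
cv2.imwrite("pics/w4.png",c[:,:,::-1])
E
```

```text
[ 0.62052457 -0.10564404  0.12491955] 0.008141468357586144 [-0.33407677 -0.01298423 -0.3621052 ] [-0.00739245  0.0018056  -0.99997105]
```

View pics/w4.png

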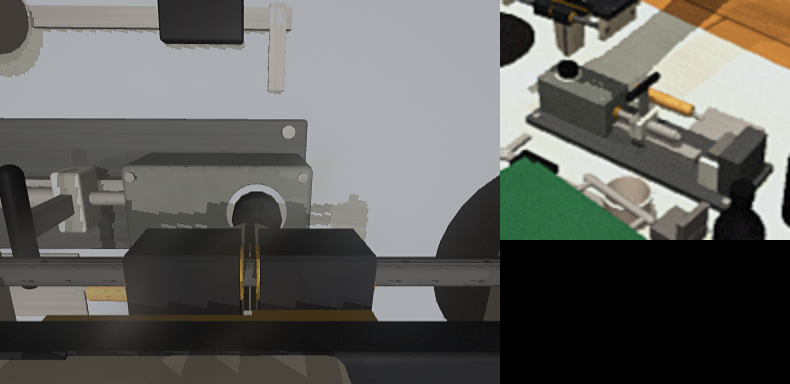

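The button is about 5 mm further along tool x and 2 mm along tool y than the jaws. I'll correct for that and lower.

Request:
{"fn": "drive_tool", "kwargs": {"steps": "0.4 0.2 0 0 1; 0 0 0 0 1; 0 0 0.5 0 1; 0 0 0.5 0 1; 0 0 0 0 1; 0 0 0 0 1"}}

```text
t: 14.35
ee_pos: [0.6277, -0.108, 0.1184]
tool_rot: [-0.0, 0.996, 0.084, -0.0]
wrist_force: [0.6, 0.2, 0.5]
width: 0.002
gripper_force: 0.0
```

Request:
{"fn": "drive_tool", "kwargs": {"steps": "0 0 0.5 0 1; 0 0 0 0 1; 0 0 0 0 1"}}

```text
t: 14.65
ee_pos: [0.6279, -0.108, 0.1135]
tool_rot: [-0.0, 0.996, 0.084, -0.0]
wrist_force: [0.5, 0.9, 0.1]
width: 0.005
gripper_force: 0.0
```

Request:
{"fn": "drive_tool", "kwargs": {"steps": "0 0 0.4 0 1; 0 0 0.2 0 1; 0 0 0 0 1"}}

```text
t: 14.95
ee_pos: [0.628, -0.1081, 0.1075]
tool_rot: [-0.0, 0.996, 0.084, -0.0]
wrist_force: [0.2, 0.7, 0.6]
width: 0.004
gripper_force: 0.4
```

Request:
{"fn": "drive_tool", "kwargs": {"steps": "0 0 0.2 0 1; 0 0 0 0 1; 0 0 0 0 1"}}

```text
t: 15.25
ee_pos: [0.6282, -0.1081, 0.1065]
tool_rot: [0.0, 0.996, 0.084, 0.0]
wrist_force: [-1.4, 0.7, 5.0]
width: 0.009
gripper_force: 2.6
```

Request:
{"fn": "drive_tool", "kwargs": {"steps": "0 0 0.2 0 1; 0 0 0 0 1; 0 0 0 0 1"}}

```text
t: 15.55
ee_pos: [0.6282, -0.1081, 0.1048]
tool_rot: [0.0, 0.996, 0.084, 0.0]
wrist_force: [-2.3, 0.2, 7.9]
width: 0.002
gripper_force: 3.7
```

Request:
{"fn": "drive_tool", "kwargs": {"steps": "0 0 0.2 0 1; 0 0 0 0 1; 0 0 0 0 1"}}

```text
t: 15.85
ee_pos: [0.6282, -0.1081, 0.1022]
tool_rot: [0.0, 0.996, 0.084, 0.0]
wrist_force: [-0.8, -0.3, 5.3]
width: 0.004
gripper_force: 2.5
```

Request:
{"fn": "drive_tool", "kwargs": {"steps": "0 0 0.2 0 1; 0 0 0 0 1; 0 0 0 0 1"}}

```text
t: 16.15
ee_pos: [0.6282, -0.1081, 0.1002]
tool_rot: [0.0, 0.996, 0.084, 0.0]
wrist_force: [-1.9, -0.7, 5.2]
width: 0.004
gripper_force: 2.9
```

Request:
{"fn": "drive_tool", "kwargs": {"steps": "0 0 0.1 0 1; 0 0 0 0 1; 0 0 0 0 1"}}

```text
t: 16.45
ee_pos: [0.6282, -0.1081, 0.0993]
tool_rot: [0.0, 0.996, 0.084, 0.0]
wrist_force: [-1.7, -0.0, 5.9]
width: 0.007
gripper_force: 3.1
```

Request:
{"fn": "drive_tool", "kwargs": {"steps": "0 0 0.1 0 1; 0 0 0 0 1; 0 0 0.05 0 1; 0 0 0 0 1; 0 0 0 0 1"}}

```text
t: 16.95
ee_pos: [0.6282, -0.1081, 0.0979]
tool_rot: [0.0, 0.996, 0.084, 0.0]
wrist_force: [-2.2, 0.6, 7.0]
width: 0.004
gripper_force: 3.4
```

```bash
python3 - <<'E'
from h import *
import cv2
b=cv2.resize(ctrl.get_image("scene")[150:270,200:345],None,fx=5,fy=5,interpolation=cv2.INTER_CUBIC)
cv2.imwrite("pics/s5.png",b[:,:,::-1])
E
```

```text
(no output)
```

View pics/s5.png

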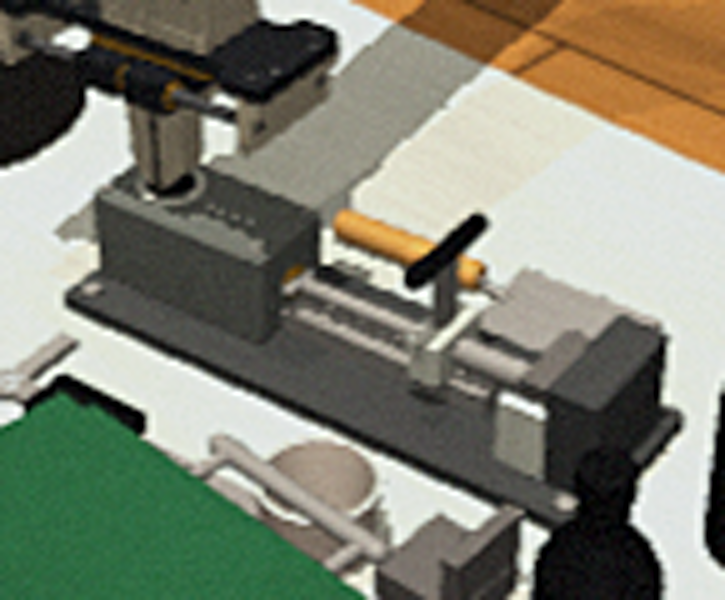

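It has fired: the handle moved forward to about scene (289,200), past its starting (286.6,199), which fits 8 mm. I'll lift off and verify.

Request:
{"fn": "drive_tool", "kwargs": {"steps": "0 0 -1 0 1; 0 0 -2 0 1; 0 0 -3 0 1; 0 0 -3 0 1; 0 0 -3 0 1; 0 0 -2 0 1; 0 0 0 0 1; 0 0 0 0 1; 0 0 0 0 1; 0 0 0 0 1"}}

```text
t: 18.0
ee_pos: [0.6271, -0.1081, 0.2357]
tool_rot: [-0.0, 0.996, 0.084, -0.001]
wrist_force: [0.1, 0.1, -0.2]
width: 0.006
gripper_force: 0.0
```

```bash
python3 - <<'E'
from h import *
import cv2
s=ctrl.get_state();a=ctrl.get_image("scene")[:,:,::-1]; o=cv2.imread("pics/scene0.png")
print(s['ee_pos'],s['wrist_force'])
# shift of the carriage/handle patch vs start
t=cv2.cvtColor(o[188:228,275:297],cv2.COLOR_BGR2GRAY);w=cv2.cvtColor(np.ascontiguousarray(a[175:245,255:320]),cv2.COLOR_BGR2GRAY)
_,m,_,l=cv2.minMaxLoc(cv2.matchTemplate(w,t,cv2.TM_CCOEFF_NORMED)); d=np.array(l)+[255,175]-[275,188]; print("shift px",d,m)
S=(286.6,199.2); p=onz("scene",S,.1);q=onz("scene",np.add(S,d),.1); print("mm",(q-p)*1e3)
cv2.imwrite("pics/s6.png",np.vstack([cv2.resize(i[165:265,200:345],None,fx=3,fy=3,interpolation=cv2.INTER_CUBIC) for i in(o,a)])[:600])
E
```

```text
[ 0.62709895 -0.10807661  0.23569911] [ 0.06305507  0.13955303 -0.20290243]
shift px [3 1] 0.9425140619277954
mm [-2.07754265  8.46762629  0.        ]
```

View pics/s6.png

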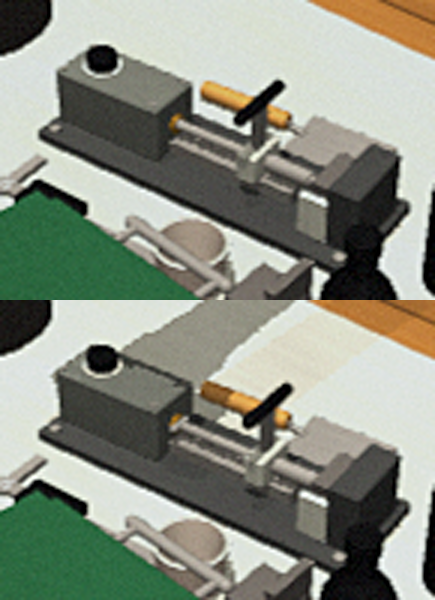

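The before and after views show the carriage moved forward about 8.5 mm along the setter's axis, so the pin is home. The button has sprung back and the bystanders have not moved.

```bash
python3 -c "
from plant import ctrl
print(ctrl.close_job())"
```

```text
the job is handed in; nothing more can be done
None
```

The setter fired in one shot and the job is handed in at about 18 s: the carriage ended about 8.5 mm forward of its start, which fits the pin being home, though hand-in returned no verdict.

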